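# Put the washed-up things back on their boards

### The arm

A 6-joint arm with a two-finger parallel gripper is mounted at the origin on the work surface. World frame = base frame: x ahead of the robot, y to its left, z up, the work surface at z = 0. Lengths are in m, angles in rad, forces in N, time in s.
With the tool pointing down it reaches from about 0.275 to 1 m from the base axis. Payload 8.4 kg.
Tool frame: the origin (TCP) lies at the centre of the arm's flange, where the gripper is bolted on; the fingertips stand 173 mm ahead of it and the grasp point (between the pads) lies env.grip_depth ahead of it (env.grip_depth is the distance from the TCP to the grasp point, in m); z points along the fingers, y is the line along which they close (so a half turn about z gives the same grasp; the last joint's range is limited). The gripper opens to 85 mm and grips with 20 to 120 N. Pads are 22 mm wide; open, the fingers measure 114 mm over their backs; the gripper's body (76 mm by 85 mm) begins 54 mm behind the grasp point. The pads swing forward as they close: fully open they stand 13 mm farther back than shut.
Start: joints at [1.2, 0.353, 1.633, -0, 1.155, -0.002], TCP at [0.225, 0.583, 0.405] pointing down, gripper open.
Joint ranges: [-2.63, 2.63], [-0.92, 2.1], [0.06, 2.66], [-1.3, 4.44], [0, 2.69], [-3.02, 3.02]. Speed limits (rad/s): [2.22, 2.22, 2.79, 3.14, 3.14, 3.14].

### API

Orientations are given as a rotation vector (axis times angle).
In Python, from station import env, snapshot, calibration, find_in gives the robot as it stands.
- The arm moves only by the tool play_rows, never from a script. Its arguments are lists of equal length, an entry for each row: "slide": the shift along the tool's x, y, z normalised to -1 to 1, where 1 is 500 mm, a list of three; "delta_rot": the turn, a rotation vector about the tool's x, y, z normalised to -1 to 1, where 1 is 90 degrees, a list of three; "claw": the closure, from 0 (fully open) to 1 (shut). A call has 1 to 8 rows; each row shifts and turns the commanded pose from where the row before left it, along the tool's axes as they then stand; what a row does not reach is not made up. A row lasts 1/10 s, in which the tool goes at most 50 mm and 8.59 degrees, less where a joint would pass 70% of its speed; a pose out of reach is approached as far as the arm can. A call with a number of a shift or a turn outside -1 to 1 is refused whole. A call with a gripper value outside its range is refused whole. The fingers move at their own pace and stop on an object; "force" is the grip in N (left out, the last holds). Time passes only in rows, so rows that do not move let the fingers close. It gives the time, the measured TCP pose, the force, the opening and the grip force at its end, in the units of the state.
- env.state(): the state, without advancing time (a new reading comes with each control period).
- snapshot(name): name is "side" or "top"; returns the picture (480x640x3 uint8, red, green, blue); there is no depth.
- calibration(name): a dict with "vertical_fov" (degrees; the focal length in pixels is half the picture's height over the tangent of half this angle, whatever the lens; pixels are square), "cx", "cy" (the principal point, pixels), "world_to_cam" (4x4, takes a point from world to camera coordinates). Camera axes: x right, y down, z forward; pixel columns grow to the right and rows downward; lengths in m; the calibration is good to about 2 mm. A picture is of the moment at which its call begins. calibration takes no time and is no camera call.
- env.sign_off(): hands the job in; it is judged then, once.
Trained networks look in the newest picture that a camera, given by its name, has taken for a name from the list of things; names that differ only in an ending like _2 or _b are one class to them, and where a whole thing is asked for, a point or a joint stands for the part that bears it (a point fixed in the world has none). Each returns a list of dicts, best first, with "confidence" (0 to 1); they miss things now and then, are a little off and sometimes report something else, mostly with a low value. They report only what shows in the picture. A call takes as long as a camera call. They do not tell look-alikes from the thing itself.
- find_in(camera, label): "centre" ([column, row] in pixels, amid what is visible of it).
The state is a dict: "time_s": time; "q": joint angles; "qvel": joint speeds; "joint_efforts": joint torques, N m; "ee_pos": TCP position; "ee_rot": TCP orientation; "contact_force": force on the tool from outside, world axes, zero at the start; "wrist_torque": the same for the moment, N m; "opening": finger opening in m; "grasp_force": force on a finger pad.
Only numpy, scipy, OpenCV 4.12 (cv2) and the standard library are available. Lean on these libraries where they do the work, as an engineer would, in place of code of your own. Each camera call takes 0.05 s, during which the arm holds its last target. There are 200 camera calls.

### The job

Put the four washed things back on the boards that match them: the salt pig standing in the middle of the round inlay, the square clothespin jar standing in the middle of the square inlay and lined up with it, and the wooden spoon and the fork each lying on its own drawn outline, pointing the way it is drawn. Keep the salt pig and the jar upright and set them down gently, not dropped. Leave the mug and the soap dish where they are.

Things in the scene. Friction and masses are not known exactly. Their poses are not given: they have to be found in the camera images.
- salt_pig_mid (a point): loose white ceramic salt pig, 240 to 430 g: a squat round pot, 92 mm across its belly (80 mm foot) with a dark slanted mouth on one side (towards its -x) and on top a plain upright cylindrical knob 26 mm in diameter, from 56 to 86 mm above its foot; the shoulder below the knob slopes outwards and down from 53 mm height. Overall 86 mm tall. The point is on its axis, half-way up, 43 mm above the foot; z up through the knob.
- jar_mid (a point): loose square glass jar of wooden clothespins, 210 to 380 g: 58 x 58 mm in plan, vertical flat walls 70 mm tall; the clothespins stand out of the top to about 85 mm. The point is the centre of the glass body, 35 mm above the foot; x and y are square to its sides, z up.
- spoon_mid (a point): loose wooden spoon lying flat, 197 mm long, 33 to 61 g: a straight handle 12 mm wide and 12 mm high, from 100 mm behind to 50 mm ahead of the point, then a round head 48 mm across, 11 mm high, centred 73 mm ahead. The point is half-way along the spoon and half-way up the handle, 6 mm above its underside, close to its balance point; x points to the head, z up.
- fork_mid (a point): loose stainless steel fork lying flat, 189 mm long, 45 to 81 g: the middle of the handle (from 72 mm behind to 32 mm ahead of the point) is 12 mm wide, spans heights of 4 to 10 mm above the fork's underside; handle end 18 mm wide, head 25 mm wide with four tines. The point is half-way along and half-way up the handle, 7 mm above the underside, close to its balance point; x points to the tines, z up.
- board_round: flat beech board fixed to the worktop, 4 mm thick, 100 x 100 mm; its pale wood carries a dark round inlay 84 mm across. Origin at the middle of the board and of the inlay, on its underside (worktop level), z up; the salt pig's place.
- board_square: flat beech board fixed to the worktop, 4 mm thick, 100 x 100 mm; its pale wood carries a dark square inlay 62 mm wide, parallel to the board's edges. Origin at the middle of the board and of the inlay, on its underside (worktop level), z up; x and y along its edges; the jar's place.
- board_spoon: flat beech board fixed to the worktop, 4 mm thick, 215 x 64 mm; its pale wood carries a dark outline of the spoon (bar and round head). Origin at the middle of the board and of the inlay, on its underside (worktop level), z up; x along its length towards the drawn head; the spoon's place.
- board_fork: flat beech board fixed to the worktop, 4 mm thick, 215 x 64 mm; its pale wood carries a dark outline of the fork (bar and four tines). Origin at the middle of the board and of the inlay, on its underside (worktop level), z up; x along its length towards the drawn tines; the fork's place.
- mug: bystander: loose blue mug standing, 76 mm across, 80 mm tall, handle towards its +y; origin at the centre of its underside.
- soap_dish: bystander: loose white soap dish 75 x 115 mm with a bar of soap, 34 mm tall in all; origin at the centre of its underside.
Not all that is in view belongs to the job. What is shaped like the part that bears salt_pig_mid but orange is not meant.

How it is judged:
At the end, for the whole second after the job is handed in: Salt pig and jar upright within 12 mm of the middle of the round and the square inlay, jar square to it within 0.2 rad; spoon and fork flat on their own outlines, middle within 15 mm, in line within 0.17 rad, head as drawn; all released and at rest (horizontal distance between spoon_mid and board_spoon below 0.015 m and angle between the x axis of spoon_mid and the x axis of board_spoon, either way round below 0.17 rad and x of spoon in the frame of board_spoon above 0 m and angle between each of spoon_mid, fork_mid's own z axis and vertical below 0.15 rad and height (world z) of each of spoon_mid, fork_mid below 0.017 m and horizontal distance between fork_mid and board_fork below 0.015 m and angle between the x axis of fork_mid and the x axis of board_fork, either way round below 0.17 rad and x of fork in the frame of board_fork above 0 m and horizontal distance between salt_pig_mid and board_round below 0.012 m and angle between each of salt_pig_mid, jar_mid's own z axis and vertical below 0.1 rad and height (world z) of salt_pig_mid below 0.053 m and horizontal distance between jar_mid and board_square below 0.012 m and height (world z) of jar_mid below 0.045 m and (angle between the x axis of jar_mid and the x axis of board_square, either way round below 0.2 rad or angle between the x axis of jar_mid and the y axis of board_square, either way round below 0.2 rad) and linear speed of each of spoon, fork, salt_pig, jar below 0.02 m/s and angular speed of each of spoon, fork, salt_pig, jar below 0.2 rad/s); the robot touches nothing.
It fails at once if the salt pig or the jar is tipped over (angle between any of salt_pig_mid, jar_mid's own z axis and vertical above 0.6 rad).
It fails at once if the mug or the soap dish is shifted by more than 3 cm (distance of any of mug, soap_dish from where it was at the start of the episode above 0.03 m).
It fails at once if the salt pig or the jar is dropped: out of the fingers with its foot over 20 mm above the worktop ((height (world z) of salt_pig_mid above 0.063 m and contact force between salt_pig and the fingers below 0.02 N) or (height (world z) of jar_mid above 0.055 m and contact force between jar and the fingers below 0.02 N)).
It also fails if it takes over 128 s, if anything falls off the work surface, if the arm or the gripper's body presses on something with over 40 N, if the wrist force passes 120 N, or if a joint passes its speed limit or range.

## Working session

There is one attempt and no reset: what is moved stays moved. The work goes in short steps, Python scripts to look and compute and a tool call to move; the robot and the scene stay as the last step left them, time stands still between calls to the robot, and variables do not carry over. Pictures are saved under pics/ and viewed, at most 14 in all, crops included, and the job is handed in when it is done.

Besides the shell and the picture viewer there is one more tool, called after ">>>" as name(argument=value, ...), one argument or row to a line, values as JSON. play_rows: Moves the arm, as the interface text tells. Scaled input: -1 to 1 covers 500 mm each way for a shift and 90 degrees each way for a turn. Its arguments: {"type":"object","properties":{"slide":{"type":"array"},"delta_rot":{"type":"array"},"claw":{"type":"array"},"force":{"type":"number"}},"required":["slide","delta_rot","claw"]}

```bash
ls; mkdir -p pics; python3 - <<'E'
from station import env, snapshot, calibration, find_in
import cv2
s=env.state(); print(s, env.grip_depth)
for n in("side","top"):
    im=snapshot(n); cv2.imwrite(f"pics/{n}0.png",im[:,:,::-1])
    c=calibration(n); print(n,c)
E
```

```text
pics
{'time_s': 0.0, 'q': array([ 1.19960228e+00,  3.53645405e-01,  1.63409133e+00, -6.32314767e-06,
        1.15519145e+00, -2.39311160e-03]), 'qvel': array([-3.58417609e-04, -1.33245501e-03, -2.73552243e-04,  4.70429631e-04,
        8.57012795e-05,  1.88519341e-03]), 'joint_efforts': array([ 3.20103791e-03, -6.05273366e+01, -3.42058754e+01,  3.56296532e-04,
        9.73213348e-03,  1.00324638e-05]), 'ee_pos': array([0.22522934, 0.5827751 , 0.40398155]), 'ee_rot': array([-5.75985126e-01, -3.08809305e+00,  2.06288606e-03]), 'contact_force': array([-0.62054841,  0.02551128,  0.17058342]), 'wrist_torque': array([-0.04226493,  0.03516874, -0.01977613]), 'grasp_force': 0.0, 'opening': 0.08554082955339048} 0.1547
side {'vertical_fov': 51.55743385466418, 'cx': 322.58255237292747, 'cy': 240.84549914570417, 'world_to_cam': array([[ 0.70047368, -0.71367658, -0.00153962, -0.35569544],
       [-0.54116688, -0.5297465 , -0.65307507,  0.32321237],
       [ 0.46526878,  0.45829509, -0.75729161,  1.00155435],
       [ 0.        ,  0.        ,  0.        ,  1.        ]])}
top {'vertical_fov': 48.14160585169526, 'cx': 317.6739214546121, 'cy': 242.75576268062792, 'world_to_cam': array([[ 0.02702689, -0.99924997,  0.02773183, -0.03781991],
       [-0.99375597, -0.02986184, -0.10750504,  0.51467011],
       [ 0.10825253, -0.02465314, -0.9938177 ,  1.32089699],
       [ 0.        ,  0.        ,  0.        ,  1.        ]])}
```

View pics/top0.png

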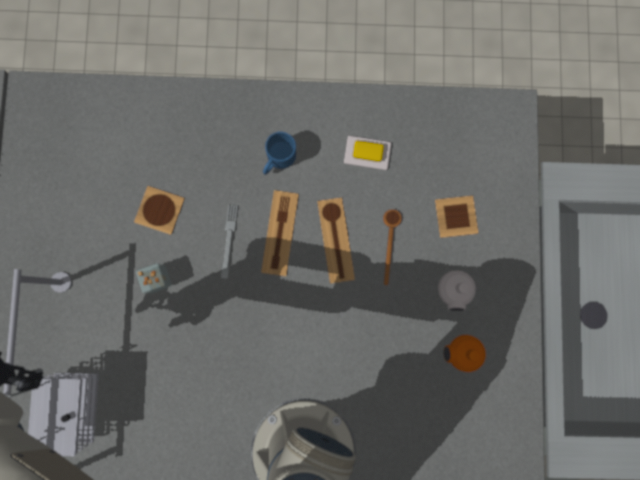

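View pics/side0.png

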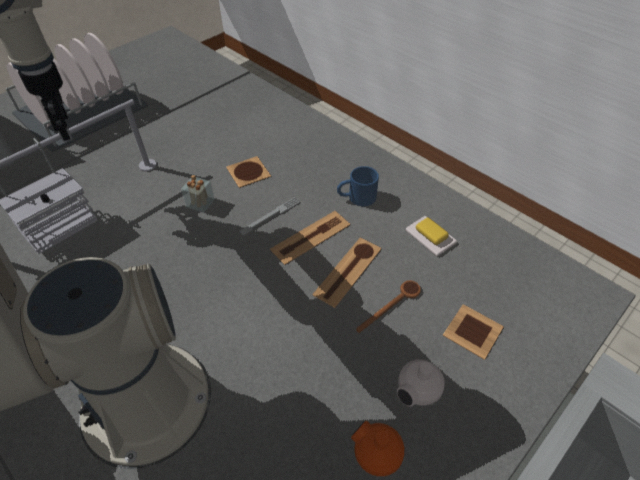

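Top view, candidates for each thing:
- **Salt pig:** the white one at (457,290) is meant. The orange look-alike at (467,352) isn't.
- **Spoon:** (391,245), which could be confused with the drawn one at (336,240).
- **Fork:** (230,240), which could be confused with the drawn one at (281,233).
- **Jar:** (150,278).
- **Boards:** round (159,210), square (456,216).

A pole and rail stand near (60,282).

```bash
cat > h.py <<'E'
import numpy as np, cv2
from station import env, snapshot, calibration, find_in
def KT(n):
    c=calibration(n); f=240/np.tan(np.radians(c["vertical_fov"])/2)
    return np.array([[f,0,c["cx"]],[0,f,c["cy"]],[0,0,1]]), c["world_to_cam"][:3]
def toworld(n,p,z):
    K,T=KT(n); P=K@T; H=np.c_[P[:,0],P[:,1],P[:,2]*z+P[:,3]]
    return cv2.perspectiveTransform(np.float64(p).reshape(-1,1,2),np.linalg.inv(H)).reshape(-1,2)
def tri(pt,ps):
    Ps=[k@t for k,t in (KT("top"),KT("side"))]
    X=cv2.triangulatePoints(Ps[0],Ps[1],np.float64(pt).reshape(2,1),np.float64(ps).reshape(2,1))
    return (X[:3]/X[3]).ravel()
S=1.125e-3; X0=0.72; Y0=0.45   # ortho: col=(Y0-y)/S,row=(X0-x)/S
def ortho(n,im,z,w=800,h=560):
    K,T=KT(n); P=K@T; H=np.c_[P[:,0],P[:,1],P[:,2]*z+P[:,3]]
    A=np.array([[0,-S,X0],[-S,0,Y0],[0,0,1]])
    return cv2.warpPerspective(im,H@A,(w,h),flags=cv2.INTER_CUBIC|cv2.WARP_INVERSE_MAP)
E
python3 - <<'E'
from h import *
im=snapshot("top"); si=snapshot("side")
o=ortho("top",im,0.004)
cv2.imwrite("pics/ortho0.png",cv2.convertScaleAbs(o[:,:,::-1],alpha=1.6))
for l in ["salt_pig_mid","jar_mid","spoon_mid","fork_mid","board_round","board_square","board_spoon","board_fork","mug","soap_dish"]:
    a=find_in("top",l);b=find_in("side",l)
    print(l,[(np.round(d["centre"],1).tolist(),round(d["confidence"],2)) for d in a[:2]],[(np.round(d["centre"],1).tolist(),round(d["confidence"],2)) for d in b[:2]])
    if a and b: print("   ",np.round(tri(a[0]["centre"],b[0]["centre"]),4), np.round(toworld("top",a[0]["centre"],.004),4))
hsv=cv2.cvtColor(o,cv2.COLOR_RGB2HSV)
for name,(r,c) in dict(r=(0.5,.26),).items(): pass
m=((hsv[...,0]>5)&(hsv[...,0]<25)&(hsv[...,1]>90)).astype(np.uint8)
cs,_=cv2.findContours(m,cv2.RETR_EXTERNAL,cv2.CHAIN_APPROX_NONE)
for c in cs:
    if cv2.contourArea(c)<1500: continue
    (u,v),wh,ang=cv2.minAreaRect(c)
    print("rect x %.4f y %.4f"%(X0-v*S,Y0-u*S),np.round(np.array(wh)*S*1000,1),"imgang %.1f"%ang)
pole=tri((125,245-0),(130,103)) 
print(toworld("top",[(60,282),(457,288)],0))
E
```

```text
salt_pig_mid [([467.0, 351.5], 0.76), ([457.0, 287.2], 0.59)] [([378.6, 450.5], 0.74), ([420.4, 383.4], 0.6)]
    [ 0.2525 -0.4016  0.0164] [[ 0.2538 -0.4076]]
jar_mid [([153.9, 279.1], 0.67), ([452.8, 212.8], 0.61)] []
spoon_mid [([387.9, 232.5], 0.82), ([280.4, 148.1], 0.43)] [([404.1, 294.4], 0.82), ([248.8, 170.8], 0.46)]
    [ 0.5546 -0.2078  0.0112] [[ 0.5501 -0.2036]]
fork_mid [([226.2, 233.9], 0.93)] [([273.4, 211.8], 0.85)]
    [0.5335 0.2107 0.0024] [[0.5339 0.2101]]
board_round [([161.7, 212.3], 0.86)] [([250.7, 174.5], 0.57)]
    [ 0.5875  0.3763 -0.0015] [[0.5844 0.3764]]
board_square [([453.2, 215.6], 0.85), ([153.8, 276.8], 0.67)] [([473.6, 331.5], 0.92)]
    [ 0.6034 -0.3784 -0.0108] [[ 0.5994 -0.3727]]
board_spoon [([335.0, 241.9], 0.71)] [([344.9, 272.0], 0.7)]
    [ 0.5205 -0.0669  0.0021] [[ 0.5217 -0.068 ]]
board_fork [([278.8, 234.7], 0.65)] [([308.2, 235.9], 0.61)]
    [0.5345 0.0765 0.0097] [[0.5359 0.0762]]
mug [([281.1, 149.1], 0.74)] [([361.7, 186.8], 0.58)]
    [0.7473 0.0789 0.0387] [[0.7602 0.078 ]]
soap_dish [([366.8, 151.0], 0.82)] [([431.8, 235.2], 0.58)]
    [ 0.7633 -0.1457  0.0029] [[ 0.763  -0.1455]]
rect x 0.2503 y -0.4005 [93.4 96.7] imgang 90.0
rect x 0.5159 y -0.1995 [ 46.8 194. ] imgang 11.2
rect x 0.5278 y -0.0696 [213.3  63.7] imgang 79.7
rect x 0.5420 y 0.0741 [ 63.6 213.8] imgang 6.6
rect x 0.5911 y 0.3834 [99.9 99. ] imgang 16.8
rect x 0.5985 y -0.3805 [99.1 99.1] imgang 81.9
[[ 0.40011039  0.62040759]
 [ 0.41290458 -0.38353515]]
```

View pics/ortho0.png

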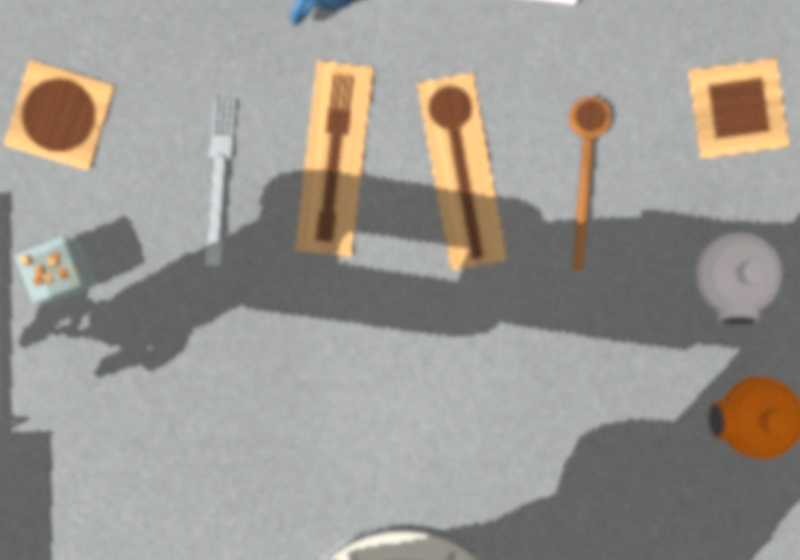

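The ortho view shows every board, and the rectangle fits agree with the drawn shapes. Next is one close crop of the four loose things, each rectified at its own height.

```bash
python3 - <<'E'
from h import *
im=snapshot("top")
def tile(cx,cy,z,s=.6e-3,w=400,h=300):
    K,T=KT("top");P=K@T;H=np.c_[P[:,0],P[:,1],P[:,2]*z+P[:,3]]
    A=np.array([[0,-s,cx+s*h/2],[-s,0,cy+s*w/2],[0,0,1]])
    return cv2.convertScaleAbs(cv2.warpPerspective(im,H@A,(w,h),flags=cv2.INTER_CUBIC|cv2.WARP_INVERSE_MAP),alpha=1.7)
a=np.vstack([np.hstack([tile(.42,.39,.07,s=.4e-3),tile(.415,-.38,.086,s=.4e-3)]),
 np.hstack([tile(.53,.21,.008,s=.8e-3),tile(.52,-.20,.01,s=.8e-3)])])
cv2.imwrite("pics/tiles.png",a[:,:,::-1])
for n in ("top",):
  K,T=KT(n); print("cam pos",-T[:,:3].T@T[:,3])
E
```

```text
cam pos [0.36948821 0.01014172 1.36910925]
```

View pics/tiles.png

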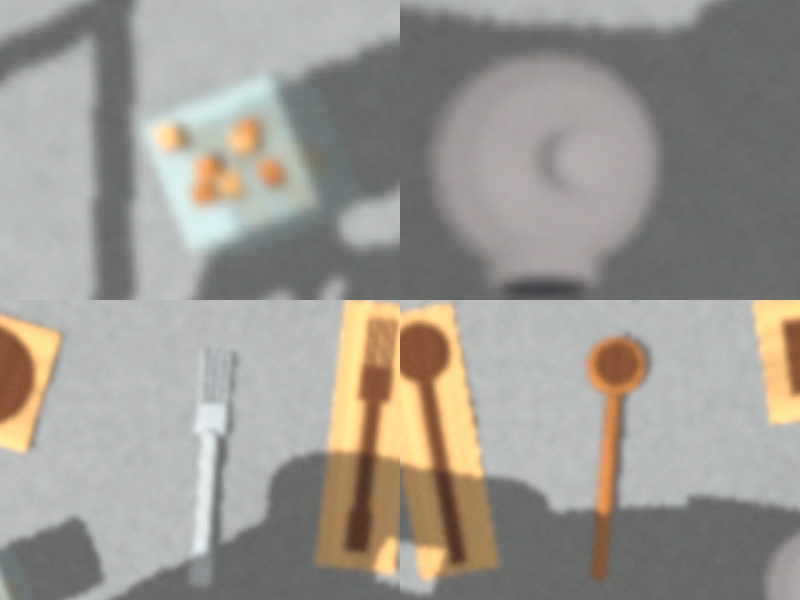

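```bash
cat >> h.py <<'E'
from scipy.spatial.transform import Rotation as R
def go(x,y,z,az):
    "shift (tool axes as they stand now, /0.5m) and turn (/90deg) to target; az = world azimuth of tool y, deg"
    s=env.state(); M=R.from_rotvec(s["ee_rot"])
    d=M.inv().apply(np.array([x,y,z])-s["ee_pos"])/.5
    T=R.from_euler("z",az,degrees=True)*R.from_matrix(np.array([[0,1,0],[1,0,0],[0,0,-1.]]))
    r=(M.inv()*T).as_rotvec(degrees=True)/90
    dt=T.inv().apply(np.array([x,y,z])-s["ee_pos"])/.5
    c=M.as_matrix()[:,1]
    print("t %.2f pos"%s["time_s"],s["ee_pos"].round(4),"az %.1f"%np.degrees(np.arctan2(c[1],c[0])),"open %.4f gf %.1f"%(s["opening"],s["grasp_force"]),"F",s["contact_force"].round(1))
    print("  slide(before turn)",d.round(4)," slide(after turn)",dt.round(4)," turn",r.round(4))
E
python3 -c "
from h import *
go(.415,.377,.32,20)
T=lambda a:R.from_euler('z',a,degrees=True)*R.from_matrix(np.array([[0,1,0],[1,0,0],[0,0,-1.]]))
print(tri((16,272),(130,103)))"
```

```text
t 1.25 pos [0.2253 0.583  0.4047] az 68.9 open 0.0856 gf 0.0 F [0.7 0.1 0.6]
  slide(before turn) [-0.5024 -0.2475  0.1694]  slide(after turn) [-0.5169  0.2156  0.1694]  turn [ 0.    -0.     0.543]
[0.41305279 0.6216005  0.20928174]
```

>>> play_rows(
  slide=[
    [-0.063,-0.031,0],
    [-0.063,-0.031,0],
    [-0.063,-0.031,0],
    [-0.063,-0.031,0],
    [-0.063,-0.031,0],
    [-0.063,-0.031,0],
    [-0.063,-0.031,0],
    [-0.062,-0.031,0],
  ],
  delta_rot=[
    [0,0,0],
    [0,0,0],
    [0,0,0],
    [0,0,0],
    [0,0,0],
    [0,0,0],
    [0,0,0],
    [0,0,0],
  ],
  claw=[0,0,0,0,0,0,0,0],
  force=50,
)

```text
time_s: 2.05
ee_pos: [0.416, 0.3755, 0.4049]
ee_rot: [0.576, 3.088, 0.0]
contact_force: [0.2, 1.2, 0.7]
opening: 0.0851
grasp_force: 0.0
```

>>> play_rows(
  slide=[
    [0,0,0.024],
    [0,0,0.024],
    [0,0,0.024],
    [0,0,0.024],
    [0,0,0.024],
    [0,0,0.024],
    [0,0,0.024],
    [0,0,0],
  ],
  delta_rot=[
    [0,0,0.0776],
    [0,0,0.0776],
    [0,0,0.0776],
    [0,0,0.0776],
    [0,0,0.0776],
    [0,0,0.0776],
    [0,0,0.0776],
    [0,0,0],
  ],
  claw=[0,0,0,0,0,0,0,0],
)

```text
time_s: 2.85
ee_pos: [0.4148, 0.3763, 0.3193]
ee_rot: [-1.804, -2.571, 0.004]
contact_force: [-0.2, -0.1, -0.1]
opening: 0.0858
grasp_force: 0.0
```

```bash
python3 -c "
from h import *
go(.415,.377,.205,20)"
```

```text
t 2.85 pos [0.4148 0.3763 0.3193] az 19.9 open 0.0858 gf 0.0 F [-0.2 -0.1 -0.1]
  slide(before turn) [0.0014 0.0015 0.2286]  slide(after turn) [0.0012 0.0009 0.2286]  turn [-0.0015  0.0006 -0.0013]
```

>>> play_rows(
  slide=[
    [0.001,0.001,0.04],
    [0,0,0.04],
    [0,0,0.04],
    [0,0,0.04],
    [0,0,0.03],
    [0,0,0.02],
    [0,0,0.019],
    [0,0,0],
  ],
  delta_rot=[
    [0,0,0],
    [0,0,0],
    [0,0,0],
    [0,0,0],
    [0,0,0],
    [0,0,0],
    [0,0,0],
    [0,0,0],
  ],
  claw=[0,0,0,0,0,0,0,0],
)

```text
time_s: 3.65
ee_pos: [0.4153, 0.3772, 0.2054]
ee_rot: [-1.801, -2.574, 0.002]
contact_force: [0.5, -0.3, -0.5]
opening: 0.0855
grasp_force: 0.0
```

>>> play_rows(
  slide=[
    [0,0,0],
    [0,0,0],
    [0,0,0],
    [0,0,0],
    [0,0,0],
    [0,0,0],
    [0,0,0],
    [0,0,0],
  ],
  delta_rot=[
    [0,0,0],
    [0,0,0],
    [0,0,0],
    [0,0,0],
    [0,0,0],
    [0,0,0],
    [0,0,0],
    [0,0,0],
  ],
  claw=[0.2,0.4,0.6,0.8,1,1,1,1],
)

```text
time_s: 4.45
ee_pos: [0.4157, 0.3775, 0.2071]
ee_rot: [1.802, 2.573, 0.002]
contact_force: [-2.2, -0.5, 6.1]
opening: 0.0575
grasp_force: 54.5
```

```bash
python3 -c "
from h import *
cv2.imwrite('pics/grab.png',np.hstack([snapshot('top')[180:380,60:260],snapshot('side')[80:280,100:300]])[:,:,::-1])
go(.5985,-.3805,.36,8.1)"
```

```text
t 4.55 pos [0.4157 0.3776 0.2071] az 20.0 open 0.0570 gf 54.5 F [-0.7 -0.5  6.3]
  slide(before turn) [-1.5496 -0.1744 -0.3069]  slide(after turn) [-1.5525  0.1483 -0.3059]  turn [ 0.0007 -0.0004  0.1321]
```

View pics/grab.png

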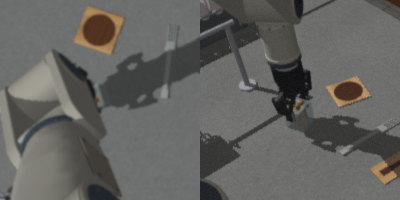

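The jar is held squarely (opening 57 mm, about 54 N). I'll lift and turn it, then carry it across.

>>> play_rows(
  slide=[
    [0,0,-0.02],
    [0,0,-0.04],
    [0,0,-0.05],
    [0,0,-0.055],
    [0,0,-0.055],
    [0,0,-0.05],
    [0,0,-0.036],
    [-0.02,0.002,0],
  ],
  delta_rot=[
    [0,0,0],
    [0,0,0],
    [0,0,0.033],
    [0,0,0.033],
    [0,0,0.033],
    [0,0,0.033],
    [0,0,0],
    [0,0,0],
  ],
  claw=[1,1,1,1,1,1,1,1],
)

```text
time_s: 5.35
ee_pos: [0.4183, 0.3683, 0.3621]
ee_rot: [2.057, 2.373, 0.008]
contact_force: [-0.2, 0.4, -2.5]
opening: 0.0575
grasp_force: 54.6
```

>>> play_rows(
  slide=[
    [-0.05,0.005,0],
    [-0.07,0.007,0],
    [-0.08,0.008,0],
    [-0.08,0.008,0],
    [-0.08,0.008,0],
    [-0.08,0.008,0],
    [-0.08,0.008,0],
    [-0.08,0.008,0],
  ],
  delta_rot=[
    [0,0,0],
    [0,0,0],
    [0,0,0],
    [0,0,0],
    [0,0,0],
    [0,0,0],
    [0,0,0],
    [0,0,0],
  ],
  claw=[1,1,1,1,1,1,1,1],
)

```text
time_s: 6.15
ee_pos: [0.4892, 0.0725, 0.3582]
ee_rot: [-2.058, -2.372, 0.002]
contact_force: [0.6, 0.4, -3.8]
opening: 0.0576
grasp_force: 54.4
```

>>> play_rows(
  slide=[
    [-0.08,0.007,0],
    [-0.08,0.007,0],
    [-0.08,0.007,0],
    [-0.08,0.007,0],
    [-0.08,0.007,0],
    [-0.08,0.007,0],
    [-0.08,0.007,0],
    [-0.08,0.007,0],
  ],
  delta_rot=[
    [0,0,0],
    [0,0,0],
    [0,0,0],
    [0,0,0],
    [0,0,0],
    [0,0,0],
    [0,0,0],
    [0,0,0],
  ],
  claw=[1,1,1,1,1,1,1,1],
)

```text
time_s: 6.95
ee_pos: [0.5617, -0.2401, 0.3578]
ee_rot: [-2.058, -2.371, 0.001]
contact_force: [0.6, 0.4, -2.8]
opening: 0.0576
grasp_force: 54.4
```

```bash
python3 -c "
from h import *
go(.5985,-.3805,.26,8.1)"
```

```text
t 6.95 pos [ 0.5617 -0.2401  0.3578] az 8.1 open 0.0576 gf 54.4 F [ 0.6  0.4 -2.8]
  slide(before turn) [-0.2885  0.0336  0.1953]  slide(after turn) [-0.2883  0.0332  0.1956]  turn [-0.0012 -0.0006 -0.    ]
```

>>> play_rows(
  slide=[
    [-0.075,0.009,0],
    [-0.07,0.008,0],
    [-0.06,0.007,0.03],
    [-0.045,0.006,0.05],
    [-0.025,0.003,0.05],
    [-0.008,0,0.04],
    [0,0,0.02],
    [0,0,0],
  ],
  delta_rot=[
    [0,0,0],
    [0,0,0],
    [0,0,0],
    [0,0,0],
    [0,0,0],
    [0,0,0],
    [0,0,0],
    [0,0,0],
  ],
  claw=[1,1,1,1,1,1,1,1],
)

```text
time_s: 7.75
ee_pos: [0.5976, -0.3755, 0.2615]
ee_rot: [-2.056, -2.369, 0.001]
contact_force: [-0.4, 0.0, -3.7]
opening: 0.0572
grasp_force: 54.3
```

```bash
python3 -c "
from h import *
i=snapshot('side'); cv2.imwrite('pics/jar1.png',np.hstack([cv2.resize(i[200:400,380:600],(440,400)),cv2.resize(snapshot('top')[140:300,380:540],(400,400))])[:,:,::-1])
go(.5985,-.3805,.212,8.1)"
```

```text
t 7.85 pos [ 0.5988 -0.3757  0.2644] az 8.1 open 0.0574 gf 54.3 F [ 0.2  0.8 -3.3]
  slide(before turn) [-0.0095 -0.002   0.1049]  slide(after turn) [-0.0095 -0.002   0.1049]  turn [-0.0001 -0.0001  0.0002]
```

View pics/jar1.png

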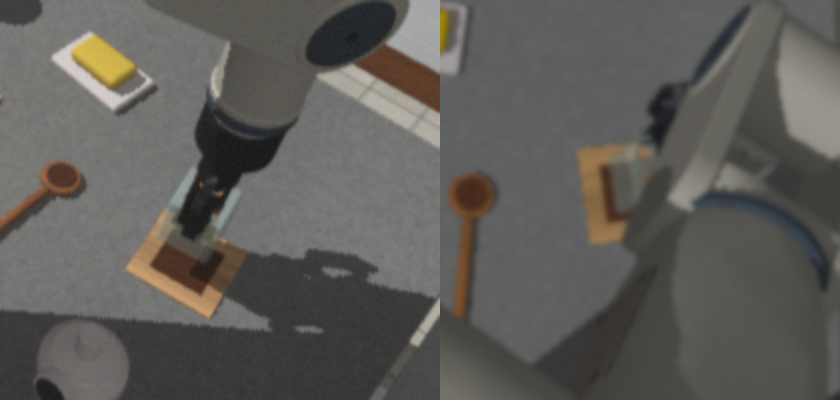

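>>> play_rows(
  slide=[
    [-0.005,-0.001,0.025],
    [-0.005,-0.001,0.025],
    [0,0,0.02],
    [0,0,0.012],
    [0,0,0.008],
    [0,0,0.006],
    [0,0,0.005],
    [0,0,0],
  ],
  delta_rot=[
    [0,0,0],
    [0,0,0],
    [0,0,0],
    [0,0,0],
    [0,0,0],
    [0,0,0],
    [0,0,0],
    [0,0,0],
  ],
  claw=[1,1,1,1,1,1,1,1],
)

```text
time_s: 8.65
ee_pos: [0.5987, -0.3809, 0.2136]
ee_rot: [-2.059, -2.373, -0.0]
contact_force: [-1.3, 0.4, -3.0]
opening: 0.0574
grasp_force: 54.4
```

```bash
python3 -c "
from h import *
i=snapshot('side'); cv2.imwrite('pics/jar2.png',cv2.resize(i[250:400,400:540],(560,600),interpolation=2)[:,:,::-1])
go(.5985,-.3805,.211,8.1)
K,T=KT('side')
c=R.from_euler('z',8.1,degrees=True).apply(np.array([[-29,-29,0],[29,-29,0],[29,29,0],[-29,29,0]])/1e3)+[.5985,-.3805,.004]
p=(K@(T@np.c_[c,np.ones(4)].T)).T; p=p[:,:2]/p[:,2:]; print(((p-[400,250])*4).round())"
```

```text
t 8.70 pos [ 0.5987 -0.381   0.2138] az 8.1 open 0.0574 gf 54.4 F [-0.6 -0.9 -3.5]
  slide(before turn) [ 0.001  -0.0003  0.0056]  slide(after turn) [ 0.001  -0.0003  0.0056]  turn [0.0001 0.0001 0.    ]
[[321. 386.]
 [365. 311.]
 [269. 258.]
 [223. 331.]]
```

View pics/jar2.png

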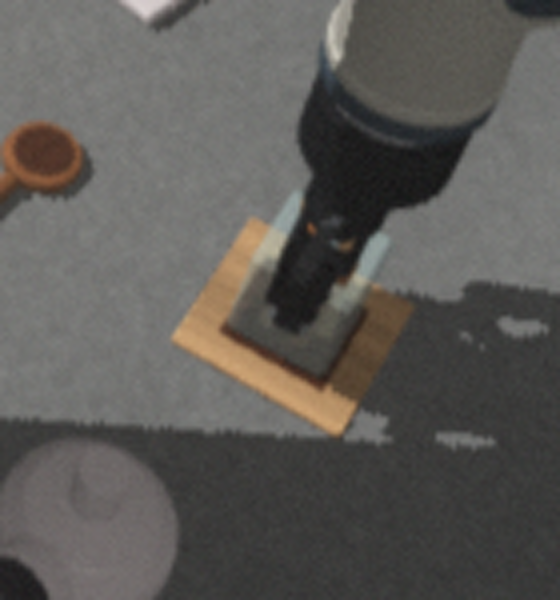

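The jar sits within about 2 mm of the square inlay's middle, still roughly 3 mm above it. I'll ease it down and release.

>>> play_rows(
  slide=[
    [0,0,0.003],
    [0,0,0.003],
    [0,0,0.001],
    [0,0,0],
  ],
  delta_rot=[
    [0,0,0],
    [0,0,0],
    [0,0,0],
    [0,0,0],
  ],
  claw=[1,1,1,1],
)

```text
time_s: 9.1
ee_pos: [0.5988, -0.381, 0.2111]
ee_rot: [2.059, 2.372, 0.0]
contact_force: [-2.1, 1.8, 4.3]
opening: 0.0574
grasp_force: 55.1
```

>>> play_rows(
  slide=[
    [0,0,0],
    [0,0,0],
    [0,0,0],
    [0,0,0],
    [0,0,0],
    [0,0,-0.03],
    [0,0,-0.06],
    [0,0,-0.07],
  ],
  delta_rot=[
    [0,0,0],
    [0,0,0],
    [0,0,0],
    [0,0,0],
    [0,0,0],
    [0,0,0],
    [0,0,0],
    [0,0,0],
  ],
  claw=[0.3,0,0,0,0,0,0,0],
)

```text
time_s: 9.9
ee_pos: [0.5984, -0.3808, 0.2909]
ee_rot: [-2.058, -2.371, 0.0]
contact_force: [0.5, 0.6, 0.0]
opening: 0.0855
grasp_force: 0.0
```

```bash
python3 -c "
from h import *
go(.411,-.374,.30,8.1)"
```

```text
t 9.90 pos [ 0.5984 -0.3808  0.2909] az 8.1 open 0.0855 gf 0.0 F [0.5 0.6 0. ]
  slide(before turn) [ 0.0662 -0.3691 -0.0176]  slide(after turn) [ 0.0662 -0.3691 -0.0182]  turn [-0.0009 -0.0008 -0.    ]
```

>>> play_rows(
  slide=[
    [0.004,-0.03,-0.01],
    [0.01,-0.06,-0.01],
    [0.01,-0.06,0],
    [0.011,-0.06,0],
    [0.011,-0.06,0],
    [0.01,-0.055,0],
    [0.01,-0.044,0],
    [0,0,0],
  ],
  delta_rot=[
    [0,0,0],
    [0,0,0],
    [0,0,0],
    [0,0,0],
    [0,0,0],
    [0,0,0],
    [0,0,0],
    [0,0,0],
  ],
  claw=[0,0,0,0,0,0,0,0],
)

```text
time_s: 10.7
ee_pos: [0.4086, -0.3737, 0.3005]
ee_rot: [-2.06, -2.37, 0.001]
contact_force: [-0.3, 0.7, -0.0]
opening: 0.0854
grasp_force: 0.0
```

```bash
python3 -c "
from h import *
i=snapshot('side'); cv2.imwrite('pics/pig1.png',cv2.resize(i[250:450,350:550],(600,600),interpolation=2)[:,:,::-1])
go(.411,-.374,.233,8.1)
K,T=KT('side')
c=np.array([[.411,-.374,.086],[.411,-.374,.056],[.411,-.374,0]])
p=(K@(T@np.c_[c,np.ones(3)].T)).T; p=p[:,:2]/p[:,2:]; print(((p-[350,250])*3).round())"
```

```text
t 10.75 pos [ 0.4102 -0.3742  0.3008] az 8.0 open 0.0854 gf 0.0 F [ 0.5 -0.4 -0. ]
  slide(before turn) [0.0002 0.0017 0.1356]  slide(after turn) [0.0002 0.0017 0.1356]  turn [ 0.      0.0001 -0.0009]
[[228. 351.]
 [221. 372.]
 [208. 409.]]
```

View pics/pig1.png

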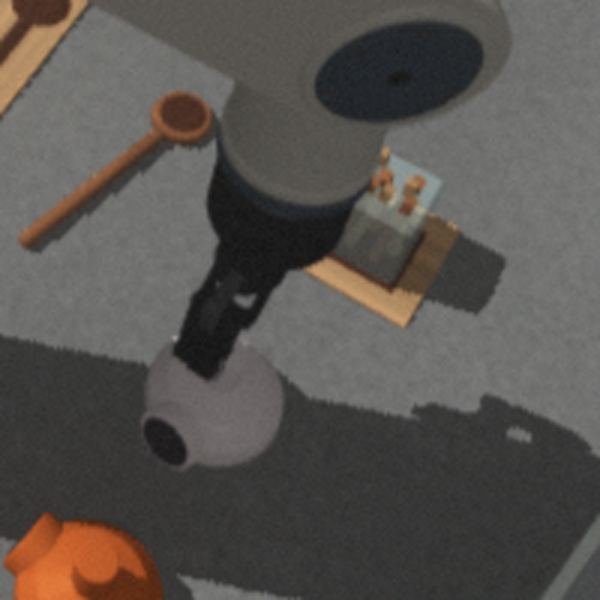

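The jar stands upright on its inlay, and the gripper is over the white pig's knob, predicted at crop (228,351). I'll go down and grip.

>>> play_rows(
  slide=[
    [0,0.002,0.03],
    [0,0,0.03],
    [0,0,0.03],
    [0,0,0.02],
    [0,0,0.015],
    [0,0,0.01],
    [0,0,0],
    [0,0,0],
  ],
  delta_rot=[
    [0,0,0],
    [0,0,0],
    [0,0,0],
    [0,0,0],
    [0,0,0],
    [0,0,0],
    [0,0,0],
    [0,0,0],
  ],
  claw=[0,0,0,0,0,0,0,0.2],
)

```text
time_s: 11.55
ee_pos: [0.4126, -0.3743, 0.233]
ee_rot: [2.059, 2.372, -0.0]
contact_force: [0.4, -0.0, -0.6]
opening: 0.0732
grasp_force: 0.0
```

>>> play_rows(
  slide=[
    [0,0,0],
    [0,0,0],
    [0,0,0],
    [0,0,0],
    [0,0,0],
    [0,0,0],
    [0,0,0],
    [0,0,0],
  ],
  delta_rot=[
    [0,0,0],
    [0,0,0],
    [0,0,0],
    [0,0,0],
    [0,0,0],
    [0,0,0],
    [0,0,0],
    [0,0,0],
  ],
  claw=[0.35,0.5,0.65,0.8,0.9,1,1,1],
  force=60,
)

```text
time_s: 12.35
ee_pos: [0.4121, -0.3743, 0.2329]
ee_rot: [-2.059, -2.373, 0.001]
contact_force: [-3.4, -1.0, 6.1]
opening: 0.024
grasp_force: 58.8
```

```bash
python3 -c "
from h import *
go(.5911,.3834,.36,8.1)"
```

```text
t 12.35 pos [ 0.4121 -0.3743  0.2329] az 8.1 open 0.0240 gf 58.8 F [-3.4 -1.   6.1]
  slide(before turn) [ 1.4497  0.5679 -0.2544]  slide(after turn) [ 1.4498  0.5679 -0.2541]  turn [-0.0003  0.      0.    ]
```

>>> play_rows(
  slide=[
    [0,0,-0.01],
    [0,0,-0.02],
    [0,0,-0.03],
    [0,0,-0.04],
    [0,0,-0.03],
    [0,0,-0.02],
    [0,0,-0.01],
    [0,0,0],
  ],
  delta_rot=[
    [0,0,0],
    [0,0,0],
    [0,0,0],
    [0,0,0],
    [0,0,0],
    [0,0,0],
    [0,0,0],
    [0,0,0],
  ],
  claw=[1,1,1,1,1,1,1,1],
)

```text
time_s: 13.15
ee_pos: [0.4125, -0.3742, 0.3132]
ee_rot: [2.058, 2.372, 0.0]
contact_force: [-0.1, -0.7, -2.3]
opening: 0.0237
grasp_force: 59.1
```

```bash
python3 -c "
from h import *
i=snapshot('side'); cv2.imwrite('pics/pig2.png',cv2.convertScaleAbs(cv2.resize(i[220:420,350:550],(600,600),interpolation=2)[:,:,::-1],alpha=1.5))
go(.5911,.3834,.36,8.1)
p0=env.state()['ee_pos'];print(p0)
K,T=KT('side')
c=np.array([p0-[0,0,.147],p0-[0,0,.177],p0-[0,0,.233]])
p=(K@(T@np.c_[c,np.ones(3)].T)).T; p=p[:,:2]/p[:,2:]; print(((p-[350,220])*3).round())"
```

```text
t 13.20 pos [ 0.4123 -0.374   0.3126] az 8.1 open 0.0240 gf 59.1 F [-0.1  0.  -3. ]
  slide(before turn) [ 1.4493  0.5675 -0.0947]  slide(after turn) [ 1.4494  0.5675 -0.0948]  turn [ 0.     -0.0001  0.    ]
[ 0.41230204 -0.37402804  0.31257585]
[[250. 379.]
 [242. 403.]
 [228. 444.]]
```

View pics/pig2.png

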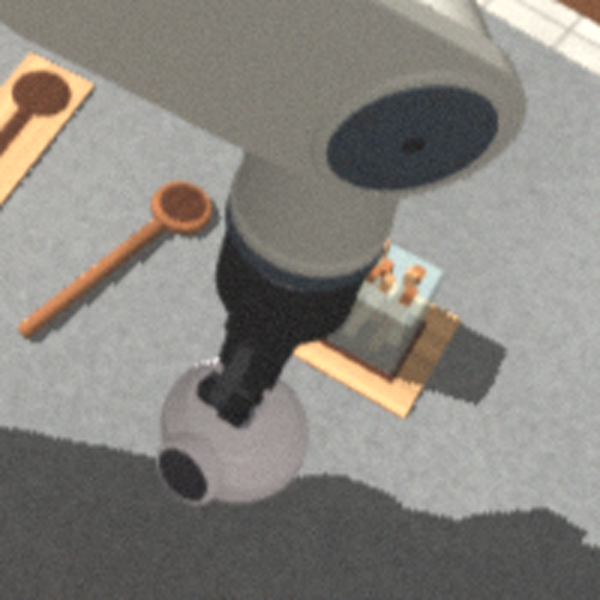

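>>> play_rows(
  slide=[
    [0.02,0.008,-0.02],
    [0.04,0.016,-0.03],
    [0.06,0.023,-0.03],
    [0.074,0.029,0],
    [0.074,0.029,0],
    [0.074,0.029,0],
    [0.074,0.029,0],
    [0.074,0.029,0],
  ],
  delta_rot=[
    [0,0,0],
    [0,0,0],
    [0,0,0],
    [0,0,0],
    [0,0,0],
    [0,0,0],
    [0,0,0],
    [0,0,0],
  ],
  claw=[1,1,1,1,1,1,1,1],
)

```text
time_s: 14.0
ee_pos: [0.4726, -0.1159, 0.3528]
ee_rot: [-2.059, -2.372, 0.0]
contact_force: [1.3, -0.1, -2.6]
opening: 0.0239
grasp_force: 59.3
```

>>> play_rows(
  slide=[
    [0.074,0.029,0],
    [0.074,0.029,0],
    [0.074,0.029,0],
    [0.074,0.029,0],
    [0.074,0.029,0],
    [0.074,0.029,0],
    [0.074,0.029,0],
    [0.074,0.029,0],
  ],
  delta_rot=[
    [0,0,0],
    [0,0,0],
    [0,0,0],
    [0,0,0],
    [0,0,0],
    [0,0,0],
    [0,0,0],
    [0,0,0],
  ],
  claw=[1,1,1,1,1,1,1,1],
)

```text
time_s: 14.8
ee_pos: [0.5454, 0.1935, 0.3526]
ee_rot: [-2.058, -2.373, 0.001]
contact_force: [0.8, -0.1, -3.8]
opening: 0.0237
grasp_force: 59.3
```

>>> play_rows(
  slide=[
    [0.074,0.029,0],
    [0.074,0.029,0],
    [0.07,0.027,0],
    [0.06,0.023,0],
    [0.045,0.018,0],
    [0.03,0.012,0],
    [0.01,0.004,0],
    [0,0,0],
  ],
  delta_rot=[
    [0,0,0],
    [0,0,0],
    [0,0,0],
    [0,0,0],
    [0,0,0],
    [0,0,0],
    [0,0,0],
    [0,0,0],
  ],
  claw=[1,1,1,1,1,1,1,1],
)

```text
time_s: 15.6
ee_pos: [0.5904, 0.3812, 0.3523]
ee_rot: [-2.058, -2.373, 0.002]
contact_force: [-0.5, 0.3, -3.2]
opening: 0.0237
grasp_force: 59.3
```

```bash
python3 -c "
from h import *
go(.5911,.3834,.240,8.1)"
```

```text
t 15.60 pos [0.5904 0.3812 0.3523] az 8.1 open 0.0237 gf 59.3 F [-0.5  0.3 -3.2]
  slide(before turn) [0.0042 0.0023 0.2246]  slide(after turn) [0.0041 0.0021 0.2246]  turn [-0.0005  0.0003  0.0004]
```

>>> play_rows(
  slide=[
    [0.004,0.002,0.03],
    [0,0,0.05],
    [0,0,0.05],
    [0,0,0.04],
    [0,0,0.025],
    [0,0,0.015],
    [0,0,0.012],
    [0,0,0],
  ],
  delta_rot=[
    [0,0,0],
    [0,0,0],
    [0,0,0],
    [0,0,0],
    [0,0,0],
    [0,0,0],
    [0,0,0],
    [0,0,0],
  ],
  claw=[1,1,1,1,1,1,1,1],
)

```text
time_s: 16.4
ee_pos: [0.5914, 0.3829, 0.2414]
ee_rot: [-2.059, -2.372, 0.001]
contact_force: [-0.2, -0.6, -2.9]
opening: 0.0237
grasp_force: 59.3
```

```bash
python3 -c "
from h import *
i=snapshot('side'); t=snapshot('top')
cv2.imwrite('pics/pig3.png',np.hstack([cv2.resize(i[100:220,180:330],(500,400),interpolation=2),cv2.resize(t[170:250,110:210],(300,400))])[:,:,::-1])
go(.5911,.3834,.2365,8.1)"
```

```text
t 16.50 pos [0.5917 0.3833 0.2424] az 8.1 open 0.0241 gf 59.3 F [ 0.8  0.2 -3.6]
  slide(before turn) [ 0.0004 -0.0012  0.0118]  slide(after turn) [ 0.0004 -0.0012  0.0118]  turn [ 0.0006 -0.0003 -0.    ]
```

View pics/pig3.png

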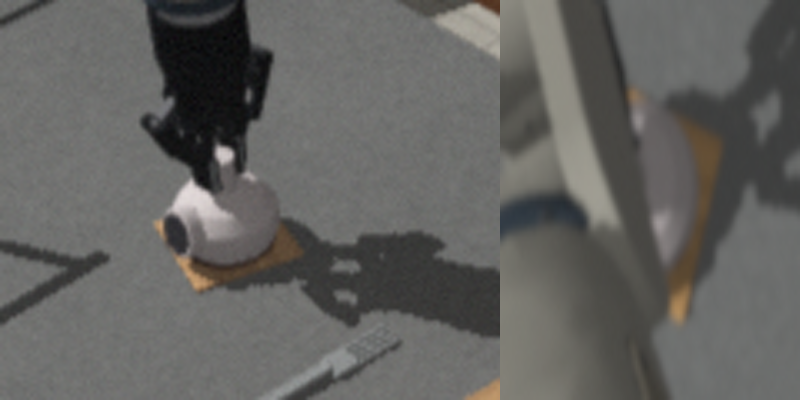

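>>> play_rows(
  slide=[
    [0,0,0.004],
    [0,0,0.004],
    [0,0,0.002],
    [0,0,0],
  ],
  delta_rot=[
    [0,0,0],
    [0,0,0],
    [0,0,0],
    [0,0,0],
  ],
  claw=[1,1,1,1],
)

```text
time_s: 16.9
ee_pos: [0.5914, 0.3833, 0.237]
ee_rot: [2.059, 2.373, 0.0]
contact_force: [-0.1, 0.5, 0.5]
opening: 0.024
grasp_force: 59.5
```

>>> play_rows(
  slide=[
    [0,0,0.001],
    [0,0,0],
    [0,0,0],
    [0,0,0],
    [0,0,0],
    [0,0,0],
    [0,0,0],
    [0,0,0],
  ],
  delta_rot=[
    [0,0,0],
    [0,0,0],
    [0,0,0],
    [0,0,0],
    [0,0,0],
    [0,0,0],
    [0,0,0],
    [0,0,0],
  ],
  claw=[1,1,0.6,0.4,0.2,0,0,0],
)

```text
time_s: 17.7
ee_pos: [0.5915, 0.3831, 0.2361]
ee_rot: [2.059, 2.373, 0.0]
contact_force: [-0.8, -0.1, -0.6]
opening: 0.0857
grasp_force: 0.0
```

>>> play_rows(
  slide=[
    [0,0,-0.02],
    [0,0,-0.04],
    [0,0,-0.04],
    [0,0,-0.04],
    [0,0,-0.03],
    [0,0,-0.02],
    [0,0,0],
    [0,0,0],
  ],
  delta_rot=[
    [0,0,0],
    [0,0,0],
    [0,0,0],
    [0,0,0],
    [0,0,0],
    [0,0,0],
    [0,0,0],
    [0,0,0],
  ],
  claw=[0,0,0,0,0,0,0,0],
)

```text
time_s: 18.5
ee_pos: [0.5912, 0.383, 0.3308]
ee_rot: [-2.059, -2.373, 0.001]
contact_force: [-0.4, 0.6, 0.6]
opening: 0.0855
grasp_force: 0.0
```

```bash
python3 -c "
from h import *
go(.5172,.2024,.30,85.9)"
```

```text
t 18.50 pos [0.5912 0.383  0.3308] az 8.1 open 0.0855 gf 0.0 F [-0.4  0.6  0.6]
  slide(before turn) [-0.3368 -0.1975  0.0617]  slide(after turn) [ 0.1219 -0.3709  0.0616]  turn [-3.000e-04 -1.000e-04 -8.644e-01]
```

>>> play_rows(
  slide=[
    [-0.04,-0.023,0],
    [-0.055,-0.032,0],
    [-0.055,-0.032,0],
    [-0.055,-0.032,0],
    [-0.055,-0.032,0],
    [-0.05,-0.03,0],
    [-0.027,-0.017,0],
    [0,0,0.03],
  ],
  delta_rot=[
    [0,0,0],
    [0,0,0],
    [0,0,0],
    [0,0,0],
    [0,0,0],
    [0,0,0],
    [0,0,0],
    [0,0,-0.04],
  ],
  claw=[0,0,0,0,0,0,0,0],
)

```text
time_s: 19.3
ee_pos: [0.5169, 0.201, 0.3169]
ee_rot: [1.984, 2.435, 0.001]
contact_force: [0.7, -0.4, 0.3]
opening: 0.0852
grasp_force: 0.0
```

>>> play_rows(
  slide=[
    [0,0,0.03],
    [0,0,0],
    [0,0,0],
    [0,0,0],
    [0,0,0],
    [0,0,0],
    [0,0,0],
    [0,0,0],
  ],
  delta_rot=[
    [0,0,-0.09],
    [0,0,-0.09],
    [0,0,-0.09],
    [0,0,-0.09],
    [0,0,-0.09],
    [0,0,-0.09],
    [0,0,-0.09],
    [0,0,-0.09],
  ],
  claw=[0,0,0,0,0,0,0,0.3],
)

```text
time_s: 20.1
ee_pos: [0.5172, 0.2027, 0.3005]
ee_rot: [-0.36, -3.12, 0.0]
contact_force: [-0.3, -0.5, -1.3]
opening: 0.0734
grasp_force: 0.0
```

>>> play_rows(
  slide=[
    [0,0,0],
    [0,0,0],
    [0,0,0],
  ],
  delta_rot=[
    [0,0,-0.08],
    [0,0,-0.024],
    [0,0,0],
  ],
  claw=[0.5,0.5,0.5],
)

```text
time_s: 20.4
ee_pos: [0.5172, 0.2026, 0.3006]
ee_rot: [-0.113, -3.139, 0.0]
contact_force: [-0.7, 0.4, 0.5]
opening: 0.0428
grasp_force: 0.0
```

```bash
python3 -c "
from h import *
i=snapshot('side'); t=snapshot('top')
cv2.imwrite('pics/pig4.png',np.hstack([cv2.resize(i[100:220,180:330],(500,400),interpolation=2),cv2.resize(t[170:250,110:210],(300,240))[:240].repeat(1,0) if 0 else cv2.resize(t[160:260,110:185],(300,400),interpolation=2)])[:,:,::-1])
go(.5172,.2024,.178,85.9)
for n,o,s in (('side',(180,100),(500/150,400/120)),('top',(110,160),(4,4))):
  K,T=KT(n); c=np.array([[.5911,.3834,.09],[.5911,.3834,.034]]); p=(K@(T@np.c_[c,np.ones(2)].T)).T; p=p[:,:2]/p[:,2:]; print(((p-o)*s).round())"
```

```text
t 20.50 pos [0.5172 0.2026 0.3008] az 85.8 open 0.0428 gf 0.0 F [ 0.4  0.2 -0.1]
  slide(before turn) [-2.000e-04 -3.000e-04  2.455e-01]  slide(after turn) [-1.000e-04 -3.000e-04  2.455e-01]  turn [-0.0001 -0.0003 -0.0013]
[[217. 160.]
 [225. 212.]]
[[158. 174.]
 [184. 190.]]
```

View pics/pig4.png

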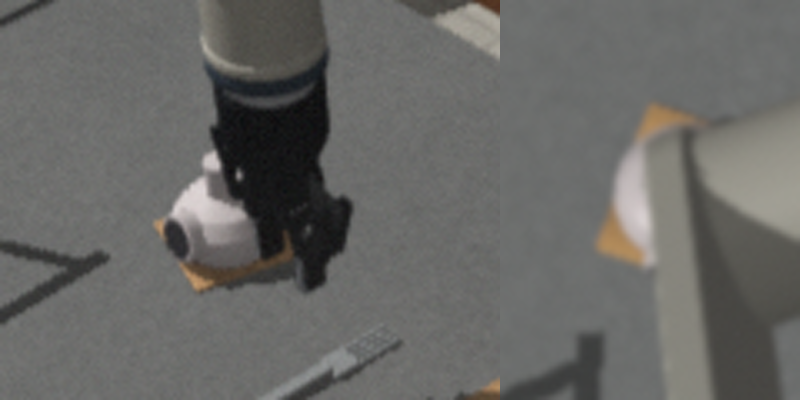

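The pig's knob shows at (213,158) against a predicted (217,160), so it is well centred. Next is the fork.

>>> play_rows(
  slide=[
    [0,0,0.03],
    [0,0,0.05],
    [0,0,0.05],
    [0,0,0.05],
    [0,0,0.035],
    [0,0,0.02],
    [0,0,0.014],
    [0,0,0],
  ],
  delta_rot=[
    [0,0,0],
    [0,0,0],
    [0,0,0],
    [0,0,0],
    [0,0,0],
    [0,0,0],
    [0,0,0],
    [0,0,0],
  ],
  claw=[0.5,0.5,0.5,0.5,0.5,0.5,0.5,0.5],
)

```text
time_s: 21.3
ee_pos: [0.5171, 0.2024, 0.1762]
ee_rot: [-0.114, -3.139, 0.001]
contact_force: [0.2, 0.4, 0.4]
opening: 0.0423
grasp_force: 0.0
```

>>> play_rows(
  slide=[
    [0,0,0],
    [0,0,0],
    [0,0,0],
    [0,0,0],
    [0,0,0],
    [0,0,0],
  ],
  delta_rot=[
    [0,0,0],
    [0,0,0],
    [0,0,0],
    [0,0,0],
    [0,0,0],
    [0,0,0],
  ],
  claw=[0.6,0.7,0.8,0.9,1,1],
  force=40,
)

```text
time_s: 21.9
ee_pos: [0.5175, 0.2025, 0.1775]
ee_rot: [0.113, 3.138, 0.001]
contact_force: [-0.9, -0.2, 6.1]
opening: 0.0109
grasp_force: 39.2
```

```bash
python3 -c "
from h import *
go(.5420,.0741,.23,83.4)"
```

```text
t 21.90 pos [0.5175 0.2025 0.1775] az 85.9 open 0.0109 gf 39.2 F [-0.9 -0.2  6.1]
  slide(before turn) [-0.0676 -0.2526 -0.105 ]  slide(after turn) [-0.0782 -0.2495 -0.105 ]  turn [0.0004 0.0007 0.0273]
```

>>> play_rows(
  slide=[
    [0,0,-0.02],
    [0,0,-0.04],
    [0,0,-0.045],
    [-0.016,-0.05,0],
    [-0.022,-0.07,0],
    [-0.022,-0.07,0],
    [-0.013,-0.045,0],
    [-0.005,-0.015,0],
  ],
  delta_rot=[
    [0,0,0],
    [0,0,0],
    [0,0,0.0273],
    [0,0,0],
    [0,0,0],
    [0,0,0],
    [0,0,0],
    [0,0,0],
  ],
  claw=[1,1,1,1,1,1,1,1],
)

```text
time_s: 22.7
ee_pos: [0.5418, 0.0718, 0.2299]
ee_rot: [0.184, 3.136, -0.0]
contact_force: [0.9, 0.6, -0.1]
opening: 0.0103
grasp_force: 39.3
```

>>> play_rows(
  slide=[
    [0,0,0],
    [0,0,0],
  ],
  delta_rot=[
    [0,0,0],
    [0,0,0],
  ],
  claw=[1,1],
)

```text
time_s: 22.9
ee_pos: [0.5415, 0.0743, 0.2295]
ee_rot: [0.181, 3.136, 0.0]
contact_force: [-0.9, 0.5, -0.9]
opening: 0.0104
grasp_force: 39.3
```

```bash
python3 -c "
from h import *
i=snapshot('side')
cv2.imwrite('pics/fork1.png',cv2.resize(i[150:300,220:420],(800,600),interpolation=2)[:,:,::-1])
go(.5420,.0741,.1815,83.4)"
```

```text
t 22.95 pos [0.5414 0.0746 0.2294] az 83.4 open 0.0104 gf 39.3 F [ 1.  -0.3 -0.6]
  slide(before turn) [-0.0013 -0.0008  0.0957]  slide(after turn) [-0.0013 -0.0008  0.0957]  turn [0.0001 0.     0.0004]
```

View pics/fork1.png

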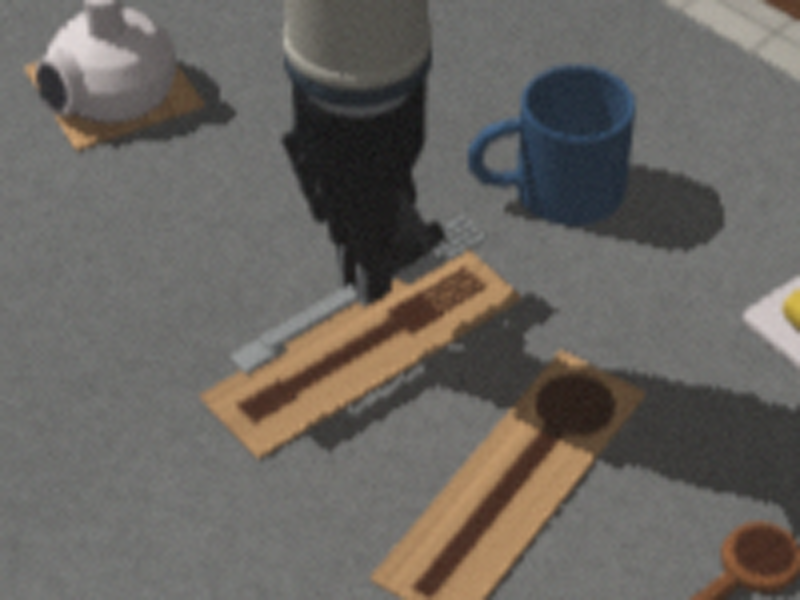

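>>> play_rows(
  slide=[
    [-0.001,-0.001,0.02],
    [0,0,0.025],
    [0,0,0.02],
    [0,0,0.012],
    [0,0,0.009],
    [0,0,0.006],
    [0,0,0.003],
    [0,0,0],
  ],
  delta_rot=[
    [0,0,0],
    [0,0,0],
    [0,0,0],
    [0,0,0],
    [0,0,0],
    [0,0,0],
    [0,0,0],
    [0,0,0],
  ],
  claw=[1,1,1,1,1,1,1,1],
)

```text
time_s: 23.75
ee_pos: [0.5421, 0.0731, 0.1818]
ee_rot: [0.181, 3.136, 0.0]
contact_force: [0.0, -0.5, -0.0]
opening: 0.0102
grasp_force: 39.2
```

```bash
python3 -c "
from h import *
go(.5420,.0741,.1805,83.4)"
```

```text
t 23.75 pos [0.5421 0.0731 0.1818] az 83.4 open 0.0102 gf 39.2 F [ 0.  -0.5 -0. ]
  slide(before turn) [0.0003 0.0019 0.0026]  slide(after turn) [0.0003 0.0019 0.0026]  turn [ 0.      0.0001 -0.    ]
```

Down another 1–2 mm, then release and lift.

>>> play_rows(
  slide=[
    [0,0.001,0.002],
    [0,0,0.001],
    [0,0,0],
    [0,0,0],
    [0,0,0],
    [0,0,0],
    [0,0,0],
    [0,0,0],
  ],
  delta_rot=[
    [0,0,0],
    [0,0,0],
    [0,0,0],
    [0,0,0],
    [0,0,0],
    [0,0,0],
    [0,0,0],
    [0,0,0],
  ],
  claw=[1,1,1,0.85,0.7,0.5,0.5,0.5],
)

```text
time_s: 24.55
ee_pos: [0.542, 0.0737, 0.1801]
ee_rot: [-0.181, -3.136, 0.0]
contact_force: [-0.5, 0.3, -0.4]
opening: 0.0432
grasp_force: 0.0
```

>>> play_rows(
  slide=[
    [0,0,-0.02],
    [0,0,-0.05],
    [0,0,-0.05],
    [0,0,-0.03],
    [0,0,0],
  ],
  delta_rot=[
    [0,0,0],
    [0,0,0],
    [0,0,0],
    [0,0,0],
    [0,0,0],
  ],
  claw=[0.5,0.5,0.5,0.5,0.5],
)

```text
time_s: 25.05
ee_pos: [0.543, 0.0738, 0.2578]
ee_rot: [0.18, 3.132, 0.001]
contact_force: [0.1, 0.2, 0.3]
opening: 0.0425
grasp_force: 0.0
```

```bash
python3 -c "
from h import *
go(.5132,-.206,.24,85.5)"
```

```text
t 25.05 pos [0.543  0.0738 0.2578] az 83.4 open 0.0425 gf 0.0 F [0.1 0.2 0.3]
  slide(before turn) [-0.0049 -0.5628  0.035 ]  slide(after turn) [ 0.0155 -0.5625  0.0356]  turn [ 0.0006  0.0027 -0.0233]
```

>>> play_rows(
  slide=[
    [0,-0.05,0],
    [-0.001,-0.08,0],
    [-0.001,-0.08,0],
    [-0.001,-0.08,0],
    [-0.001,-0.08,0],
    [-0.001,-0.08,0],
    [0,-0.07,0],
    [0,-0.043,0.01],
  ],
  delta_rot=[
    [0,0,0],
    [0,0,0],
    [0,0,0],
    [0,0,0],
    [0,0,0],
    [0,0,0],
    [0,0,0],
    [0,0,-0.0233],
  ],
  claw=[0.5,0.5,0.5,0.5,0.5,0.5,0.5,0.5],
)

```text
time_s: 25.85
ee_pos: [0.5117, -0.2086, 0.25]
ee_rot: [0.125, 3.139, -0.001]
contact_force: [-0.7, 0.5, -0.3]
opening: 0.0427
grasp_force: 0.0
```

>>> play_rows(
  slide=[
    [0,0,0.025],
    [0,0,0],
  ],
  delta_rot=[
    [0,0,0],
    [0,0,0],
  ],
  claw=[0.5,0.5],
)

```text
time_s: 26.05
ee_pos: [0.5111, -0.206, 0.2356]
ee_rot: [-0.126, -3.136, -0.002]
contact_force: [-0.0, 0.3, -0.5]
opening: 0.0427
grasp_force: 0.0
```

```bash
python3 -c "
from h import *
i=snapshot('side')
cv2.imwrite('pics/spoon1.png',cv2.resize(i[180:360,220:460],(800,600),interpolation=2)[:,:,::-1])
go(.5132,-.206,.178,85.5)
K,T=KT('side')
def pr(c): 
  c=np.atleast_2d(c);p=(K@(T@np.c_[c,np.ones(len(c))].T)).T; return (((p[:,:2]/p[:,2:])-[220,180])*800/240).round()
d=np.array([np.cos(np.radians(-6.6)),np.sin(np.radians(-6.6)),0]);b=np.array([.542,.0741,.008])
print(pr([b-d*.0945,b,b+d*.0945]))
d=np.array([np.cos(np.radians(-4.5)),np.sin(np.radians(-4.5)),0]);b=np.array([.5132,-.206,.01])
print(pr([b-d*.0985,b,b+d*.0985]))"
```

```text
t 26.10 pos [ 0.5115 -0.2055  0.2363] az 85.4 open 0.0425 gf 0.0 F [ 0.6  0.2 -0.5]
  slide(before turn) [-0.0038 -0.0009  0.1165]  slide(after turn) [-0.0035 -0.0007  0.1165]  turn [ 0.0007 -0.0018 -0.0006]
[[205. 243.]
 [305. 184.]
 [398. 128.]]
[[458. 501.]
 [561. 418.]
 [658. 342.]]
```

View pics/spoon1.png

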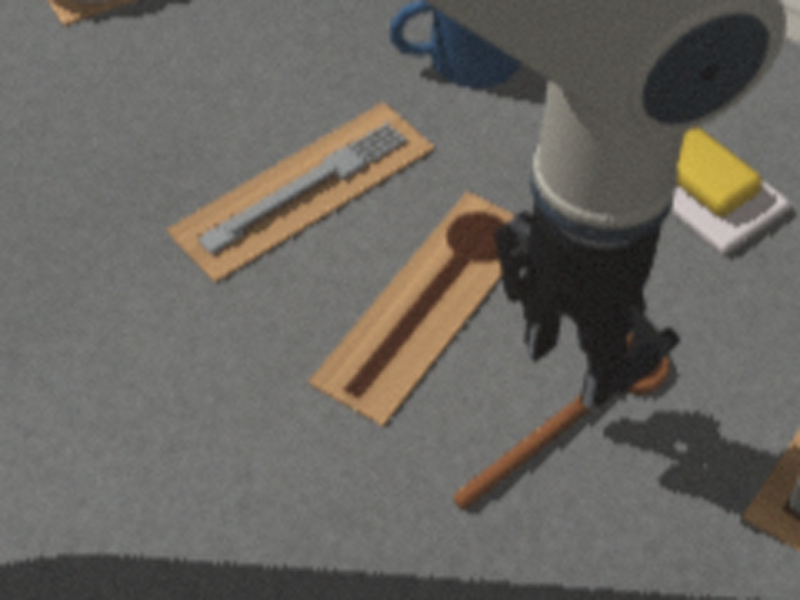

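The fork covers its outline with the tines as drawn, and the spoon's pose matches the prediction. Now I'll grip the spoon.

>>> play_rows(
  slide=[
    [-0.003,-0.001,0.02],
    [0,0,0.03],
    [0,0,0.03],
    [0,0,0.02],
    [0,0,0.012],
    [0,0,0.008],
    [0,0,0],
    [0,0,0],
  ],
  delta_rot=[
    [0,0,0],
    [0,0,0],
    [0,0,0],
    [0,0,0],
    [0,0,0],
    [0,0,0],
    [0,0,0],
    [0,0,0],
  ],
  claw=[0.5,0.5,0.5,0.5,0.5,0.5,0.5,0.5],
)

```text
time_s: 26.9
ee_pos: [0.5138, -0.207, 0.1779]
ee_rot: [0.123, 3.139, -0.0]
contact_force: [0.5, 0.3, 0.5]
opening: 0.0427
grasp_force: 0.0
```

>>> play_rows(
  slide=[
    [0,0,0],
    [0,0,0],
    [0,0,0],
    [0,0,0],
    [0,0,0],
    [0,0,0],
  ],
  delta_rot=[
    [0,0,0],
    [0,0,0],
    [0,0,0],
    [0,0,0],
    [0,0,0],
    [0,0,0],
  ],
  claw=[0.6,0.7,0.8,0.9,1,1],
)

```text
time_s: 27.5
ee_pos: [0.5138, -0.207, 0.1781]
ee_rot: [0.123, 3.139, -0.0]
contact_force: [-0.9, 1.0, 6.7]
opening: 0.0105
grasp_force: 39.9
```

```bash
python3 -c "
from h import *
go(.5278,-.0696,.23,100.3)"
```

```text
t 27.50 pos [ 0.5138 -0.207   0.1781] az 85.5 open 0.0105 gf 39.9 F [-0.9  1.   6.7]
  slide(before turn) [-0.0065  0.276  -0.1038]  slide(after turn) [-0.0767  0.2653 -0.1038]  turn [-0.0002  0.0003 -0.1644]
```

>>> play_rows(
  slide=[
    [0,0,-0.02],
    [0,0,-0.035],
    [0,0,-0.035],
    [0,0,-0.014],
    [-0.01,0.035,0],
    [-0.02,0.07,0],
    [-0.021,0.072,0],
    [-0.016,0.056,0],
  ],
  delta_rot=[
    [0,0,0],
    [0,0,-0.05],
    [0,0,-0.064],
    [0,0,-0.05],
    [0,0,0],
    [0,0,0],
    [0,0,0],
    [0,0,0],
  ],
  claw=[1,1,1,1,1,1,1,1],
)

```text
time_s: 28.3
ee_pos: [0.5258, -0.0847, 0.2302]
ee_rot: [-0.281, 3.129, 0.0]
contact_force: [0.9, 0.3, -0.4]
opening: 0.0106
grasp_force: 39.2
```

>>> play_rows(
  slide=[
    [-0.01,0.032,0],
    [0,0,0],
    [0,0,0],
  ],
  delta_rot=[
    [0,0,0],
    [0,0,0],
    [0,0,0],
  ],
  claw=[1,1,1],
)

```text
time_s: 28.6
ee_pos: [0.528, -0.0696, 0.2301]
ee_rot: [-0.283, 3.129, -0.0]
contact_force: [-0.1, -0.3, -0.5]
opening: 0.0107
grasp_force: 39.2
```

```bash
python3 -c "
from h import *
go(.5278,-.0696,.182,100.3)"
```

```text
t 28.60 pos [ 0.528  -0.0696  0.2301] az 100.3 open 0.0107 gf 39.2 F [-0.1 -0.3 -0.5]
  slide(before turn) [0.0004 0.0001 0.0961]  slide(after turn) [0.0004 0.0001 0.0961]  turn [-0.0002  0.0002  0.0003]
```

>>> play_rows(
  slide=[
    [0,0,0.02],
    [0,0,0.025],
    [0,0,0.02],
    [0,0,0.012],
    [0,0,0.009],
    [0,0,0.007],
    [0,0,0.004],
    [0,0,0],
  ],
  delta_rot=[
    [0,0,0],
    [0,0,0],
    [0,0,0],
    [0,0,0],
    [0,0,0],
    [0,0,0],
    [0,0,0],
    [0,0,0],
  ],
  claw=[1,1,1,1,1,1,1,1],
)

```text
time_s: 29.4
ee_pos: [0.5279, -0.0697, 0.182]
ee_rot: [0.281, -3.129, 0.0]
contact_force: [-5.2, -0.5, 12.7]
opening: 0.0104
grasp_force: 40.7
```

>>> play_rows(
  slide=[
    [0,0,0.001],
    [0,0,0],
    [0,0,0],
    [0,0,0],
    [0,0,0],
    [0,0,0],
  ],
  delta_rot=[
    [0,0,0],
    [0,0,0],
    [0,0,0],
    [0,0,0],
    [0,0,0],
    [0,0,0],
  ],
  claw=[1,1,0.85,0.7,0.5,0.5],
)

```text
time_s: 30.0
ee_pos: [0.528, -0.0696, 0.1806]
ee_rot: [-0.281, 3.129, -0.0]
contact_force: [-0.0, 0.3, -0.2]
opening: 0.0425
grasp_force: 0.0
```

>>> play_rows(
  slide=[
    [0,0,-0.02],
    [0,0,-0.06],
    [0,0,-0.08],
    [0,0,-0.08],
    [0,0,-0.08],
    [0,0,-0.06],
    [0,0,0],
    [0,0,0],
  ],
  delta_rot=[
    [0,0,0],
    [0,0,0],
    [0,0,0],
    [0,0,0],
    [0,0,0],
    [0,0,0],
    [0,0,0],
    [0,0,0],
  ],
  claw=[0.5,0.5,0.5,0.5,0.5,0.5,0.5,0.5],
)

```text
time_s: 30.8
ee_pos: [0.5278, -0.0696, 0.3716]
ee_rot: [-0.281, 3.127, -0.001]
contact_force: [-0.3, -0.8, -0.6]
opening: 0.0424
grasp_force: 0.0
```

```bash
python3 -c "
from h import *
cv2.imwrite('pics/end.png',snapshot('side')[:,:,::-1]); cv2.imwrite('pics/endtop.png',snapshot('top')[:,:,::-1])
go(.5278,-.0696,.3,100.3)"
```

```text
t 30.90 pos [ 0.5274 -0.0695  0.3698] az 100.3 open 0.0426 gf 0.0 F [-0.3 -0.5  0.5]
  slide(before turn) [-0.0011 -0.0003  0.1397]  slide(after turn) [-0.0008 -0.0003  0.1397]  turn [ 0.0003 -0.001  -0.0004]
```

View pics/end.png

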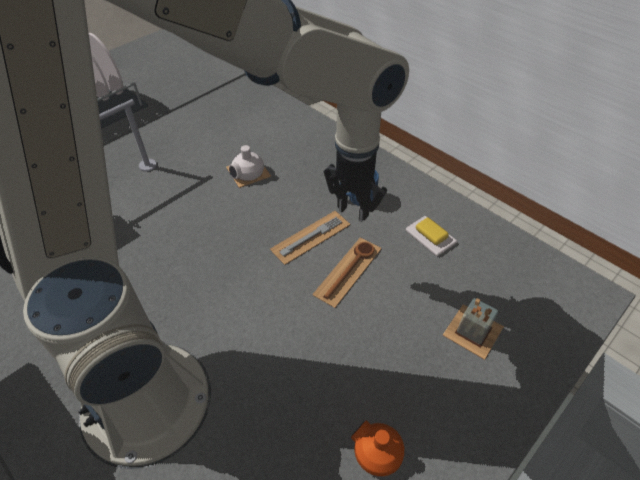

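The pig, jar, fork and spoon all look in place. I've used up my pictures, so I'll check the spoon numerically and then hand in.

```bash
python3 -c "
from h import *
snapshot('side');snapshot('top')
for l,b,y in (('spoon_mid',(.5278,-.0696),10.3),('fork_mid',(.542,.0741),-6.6)):
  for d in find_in('side',l)[:2]:
    w=toworld('side',d['centre'],.012)[0]-b
    print(l,round(d['confidence'],2),'off along/across mm',(R.from_euler('z',-y,degrees=True).apply([*w,0])*1000).round(1))
w=toworld('side',(404.1,294.4),.008)[0]-[.5132,-.206]; print('spoon before',(R.from_euler('z',4.5,degrees=True).apply([*w,0])*1000).round(1))
w=toworld('side',(273.4,211.8),.008)[0]-[.5172,.2024]; print('fork before',(R.from_euler('z',4.1,degrees=True).apply([*w,0])*1000).round(1))
# spoon pixels by colour vs board, in side ortho at handle height
i=snapshot('side').astype(int)
for s in (-.09,-.06,.073):
  c=np.array([.5278,-.0696])+s*np.array([np.cos(.18),np.sin(.18)])
  row=[]
  for t in np.arange(-.032,.033,.004):
    q=c+t*np.array([-np.sin(.18),np.cos(.18)]); K,T=KT('side'); p=K@T@[*q,.014,1]; p=(p[:2]/p[2]).round().astype(int); row.append(int(i[p[1],p[0]].sum()))
  print(s,row)
"
```

```text
spoon before [50.9 -1.8  0. ]
fork before [12.   5.2  0. ]
-0.09 [275, 398, 401, 333, 219, 210, 167, 173, 269, 318, 397, 404, 416, 374, 391, 374, 340]
-0.06 [286, 398, 392, 360, 240, 210, 158, 170, 269, 293, 389, 402, 414, 399, 389, 371, 318]
0.073 [193, 205, 170, 240, 182, 162, 146, 159, 158, 147, 163, 161, 170, 242, 353, 384, 353]
```

```bash
python3 -c "
from h import *
print(env.sign_off())"
```

```text
the job is handed in; nothing more can be done
None
```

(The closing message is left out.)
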